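# Park the blowtorch in its keeper

## Robot

A 6-joint arm with a two-finger parallel gripper is mounted at the origin on a cart in front of the work surface, level with it; the furniture and walls round the work are solid. World frame = base frame: x ahead of the robot, y to its left, z up, the work surface at z = 0. Lengths are in m, angles in rad, forces in N, time in s.
With the tool pointing down it reaches from about 0.225 to 0.875 m from the base axis. Payload 3.4 kg.
Tool frame: the origin (TCP) lies on the centre line of the jaws, within the pads' length; the fingertips stand 14 mm ahead of it and the grasp point (between the pads) lies 5 mm behind it; z points along the fingers, y is the line along which they close (so a half turn about z gives the same grasp; the last joint's range is limited). The gripper opens to 85 mm and grips with 20 to 120 N. Pads are 22 mm wide; open, the fingers measure 114 mm over their backs; the gripper's body (76 mm by 85 mm) begins 54 mm behind the grasp point. The pads swing forward as they close: fully open they stand 13 mm farther back than shut.
Start: joints at [-1.295, 0.276, 1.505, -0, 1.361, -0.121], TCP at [0.222, -0.53, 0.221] pointing down, gripper open.
Joint ranges: [-2.89, 2.89], [-0.75, 2.08], [0.22, 2.7], [-1.18, 4.32], [0.11, 2.71], [-2.7, 2.7]. Speed limits (rad/s): [2.57, 2.57, 3.14, 3.14, 3.14, 3.14].

## Interface

Orientations are given as a unit quaternion [w, x, y, z].
In Python, from bench import robot, claw, cams, sensors gives the robot as it stands. Calls block until the motion is done:
- robot.move_pose(position, orientation): joint-space move of the TCP to a pose.
- robot.move_l(position, attitude=None, v=0.15, guard=None): straight line of the TCP; attitude=None keeps the orientation; v is the mean speed in m/s. With guard (N) it stops when the force on the tool has changed by that much, and returns True; else False.
- robot.goto_joints(angles): joint-space move.
- claw.open_gripper() and claw.close_gripper(): open the fingers fully, or close them until they stop; the grip force is fixed at half the most.
- robot.sleep(seconds).
- robot.solve_ik(position, orientation): joint angles nearest the present ones, or None.
- cams.camera(name): name is "scene" or "top"; returns a dict with "frame" (480x640x3 uint8, red, green, blue), "fx", "fy", "cx", "cy" (pixels), "rvec" (rotation vector, rad) and "tvec" (3), from world to camera coordinates, as OpenCV has them. Camera axes: x right, y down, z forward; pixel columns grow to the right and rows downward; lengths in m; the calibration is good to about 2 mm. A picture is of the moment at which its call begins. There is no depth.
A pose or a line that the arm cannot do raises robot.PlanningError and nothing moves.
- robot.hand_in(): hands the job in; it is judged then, once.
Readings, each from a call of its own:
- sensors.current_clock(): time.
- sensors.current_qpos(): joint angles.
- sensors.current_qvel(): joint speeds.
- sensors.current_joint_torque(): joint torques, N m.
- sensors.current_position(): TCP position.
- sensors.current_orientation(): TCP orientation.
- sensors.current_wrist_force(): force on the tool from outside, world axes, zero at the start.
- sensors.current_moment(): the same for the moment, N m.
- sensors.current_grip_width(): opening from 0.0 (shut) to 1.0 (fully open).
- sensors.current_grasp_force(): force on a finger pad.
Only numpy, scipy, OpenCV 4.12 (cv2) and the standard library are available. Lean on these libraries where they do the work, as an engineer would, in place of code of your own. Each camera call takes 0.05 s, during which the arm holds its last target. There are 200 camera calls.

## Task

Put the blowtorch away in its keeper: first pick the wooden offcut out of the way and lay it in the shallow tray, then slide the torch along the bench, standing upright and never lifted, through the keeper's mouth until it is fully home. Last, tip the drop bar over so that it falls shut across the front of the torch; the torch is nearly empty and top-heavy, so it must not tip on the way, and the spray can and the glue bottle are to be left where they stand.

Things in the scene. Friction and masses are not known exactly. Their poses are not given: they have to be found in the camera images.
- blowtorch: hand blowtorch standing upright: grey steel gas cylinder, 76 mm diameter, straight side to 150 mm up, shoulder to 185 mm, brass head 35 mm wide to 240 mm, burner leaning out 52 mm to the x side, top 303 mm up. 0.55 to 0.9 kg, centre of mass 150 mm up, bench friction 0.5 to 0.7: pushed above 50 to 80 mm it tips instead of sliding. Too thick to grasp. Origin: centre of underside, z up
- keeper: grey welded frame fixed on the bench, no floor, a bay for the upright torch. Origin: on the bench at the bay's centre, x from the mouth into the bay, z up. Side rails (14 to 36 mm up) 86 mm apart; back stops meet the cylinder when its axis is 2 mm past the origin along x. Four square posts 16 mm wide, 127 mm high at y = +-62 mm, x = -38 and +47 mm
- keeper_mouth (a point): middle of the keeper's mouth, on the bench, at x = -46 mm in the keeper's frame. From here flared lead-ins, 36 mm high, spread toward the approaching torch to 118 mm apart at x = -72 mm
- bar_pivot (a point): pivot of the drop bar, on the front of the keeper's +y front post, 104 mm above the bench, at x = -50, y = +62 mm in the keeper's frame
- bar_end (a point): middle of the drop bar at 124 mm from its pivot; in the fork on the other front post when the bar is shut. Origin only.
- drop_bar (a joint): drop bar: flat steel bar, 6 mm thick, 20 mm wide, 147 mm long from its pivot, swinging in the upright plane across the mouth. 0: shut, level; 1.57: upright; 1.9: fully open, leaning out over the keeper's +y side, where it rests at first. Pushed past upright toward the keeper's -y side it falls shut by itself, if the torch is less than 9 mm short of home. 0.12 kg, loose hinge
- offcut: wooden offcut, a plain block 30 x 70 x 30 mm lying in front of the keeper's mouth, 0.06 kg. Origin: centre of its underside; its 70 mm run along its y.
- tray: shallow open tray of thin sheet, 144 x 204 x 23 mm outside (204 along its y), rims 8 mm thick, floor 2 mm above the bench. It cannot be moved. Origin: centre of its underside.
- spray_can: aerosol can with a cap, 56 mm diameter, 203 mm tall, standing at the back before the drawer cabinet (which is 0.3 m high, its front 0.65 m ahead of the robot's base). Origin: centre of its underside
- glue_bottle: glue bottle with a pointed cap, 57 mm diameter, 155 mm tall, standing at the back before the drawer cabinet. Origin: centre of its underside

How it is judged:
By the outcome, as a careful person would: the job done as asked, in the order asked, and still so for the second after the job is handed in, with the robot touching nothing.
It also fails if it takes over 72 s, if anything falls off the work surface, if the arm or the gripper's body presses on something with over 40 N, if the wrist force passes 120 N, or if a joint passes its speed limit or range.

## Working session

There is one attempt and no reset: what is moved stays moved. The work goes in short steps, each a Python script; the robot and the scene stay as the last script left them, time stands still between calls to the robot, and variables do not carry over. Pictures are saved under pics/ and viewed, at most 10 in all, crops included, and the job is handed in when it is done.

```bash
mkdir -p pics
cat > h.py <<'E'
import numpy as np, cv2
from bench import robot, claw, cams, sensors
def snap(n,f,crop=None,s=1):
    c=cams.camera(n); im=c["frame"]
    np.savez(f'pics/{n}_cal.npz',**{k:c[k] for k in("fx","fy","cx","cy","rvec","tvec")})
    cv2.imwrite(f'pics/{n}_raw_{f}.png',im[...,::-1])
    if crop: x0,y0,x1,y1=crop; im=im[y0:y1,x0:x1]
    cv2.imwrite(f'pics/{f}.png',cv2.resize(im,None,fx=s,fy=s,interpolation=cv2.INTER_CUBIC)[...,::-1])
def cal(n):
    c=np.load(f'pics/{n}_cal.npz'); R=cv2.Rodrigues(c["rvec"])[0]
    return c,R,np.array([[c["fx"],0,c["cx"]],[0,c["fy"],c["cy"]],[0,0,1]])
def unp(n,uv,z):
    c,R,K=cal(n); d=R.T@np.linalg.solve(K,[*uv,1]); o=-R.T@c["tvec"].ravel()
    return o+d*(z-o[2])/d[2]
def proj(n,P):
    c,R,K=cal(n); return cv2.projectPoints(np.array(P,float).reshape(-1,3),c["rvec"],c["tvec"],K,None)[0].reshape(-1,2)
def down(yaw): # tool z down, tool y axis at angle yaw+90deg.. (x axis at yaw)
    return np.array([0,np.cos(yaw/2),np.sin(yaw/2),0])
E
python3 - <<'E'
from h import *
snap("top","t0"); snap("scene","s0")
for n in("top","scene"):
    c,R,K=cal(n); print(n,-R.T@c["tvec"].ravel(),R[2],K[0,0])
print(sensors.current_orientation(),sensors.current_clock())
E
```

```text
top [0.46112891 0.16125279 1.18609394] [ 0.05882624  0.02390091 -0.99798207] 575.5400702025609
scene [0.02587605 0.69703741 0.59263883] [ 0.55098416 -0.60296817 -0.57692793] 447.31932409788504
[-8.20976883e-04  9.80382758e-01  1.97101417e-01 -7.69873498e-05] 0.1
```

View pics/t0.png

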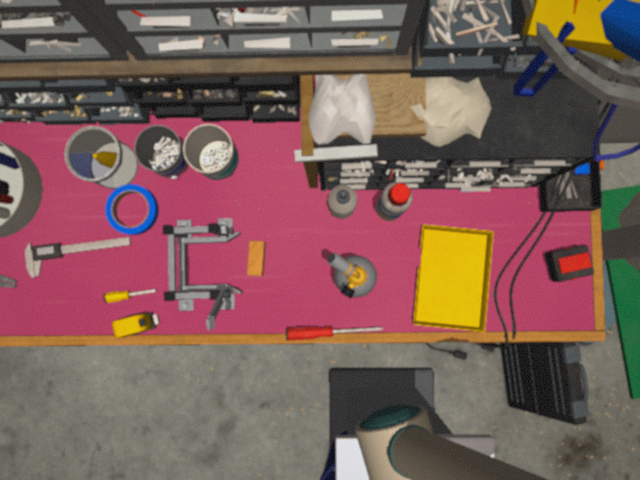

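View pics/s0.png

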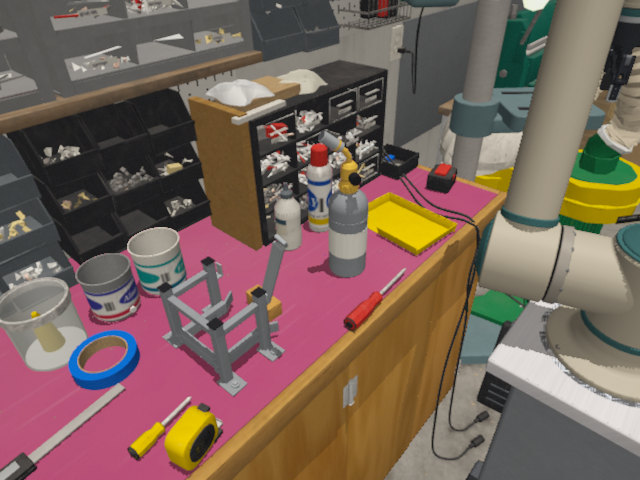

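The top view shows the keeper at about (205,265) with its mouth facing right, the offcut at (256,258), the torch near (353,275), the tray near (453,277), the can at (395,200) and the glue at (342,200). The drop bar leans toward the robot at (217,308). Next I'll enlarge these areas.

Run:
```python
import cv2
a=cv2.imread('pics/top_raw_t0.png')[205:335,155:385]; cv2.imwrite('pics/t0c.png',cv2.resize(a,None,fx=3.4,fy=3.4,interpolation=cv2.INTER_CUBIC))
a=cv2.imread('pics/scene_raw_s0.png')[170:400,150:400]; cv2.imwrite('pics/s0c.png',cv2.resize(a,None,fx=2.6,fy=2.6,interpolation=cv2.INTER_CUBIC))
```

```text
(no output)
```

View pics/t0c.png

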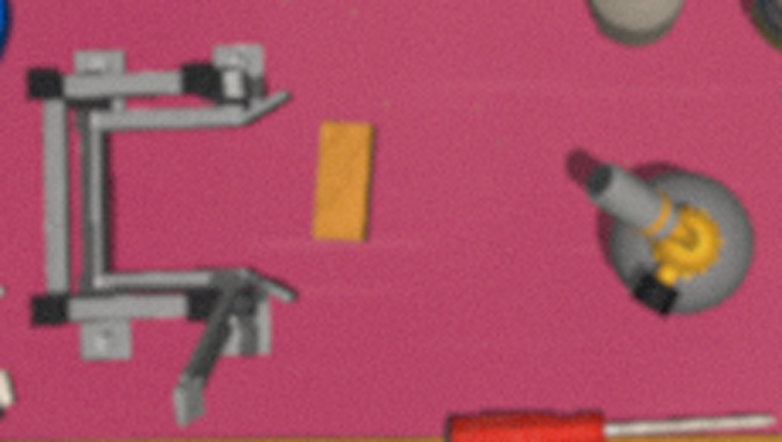

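View pics/s0c.png

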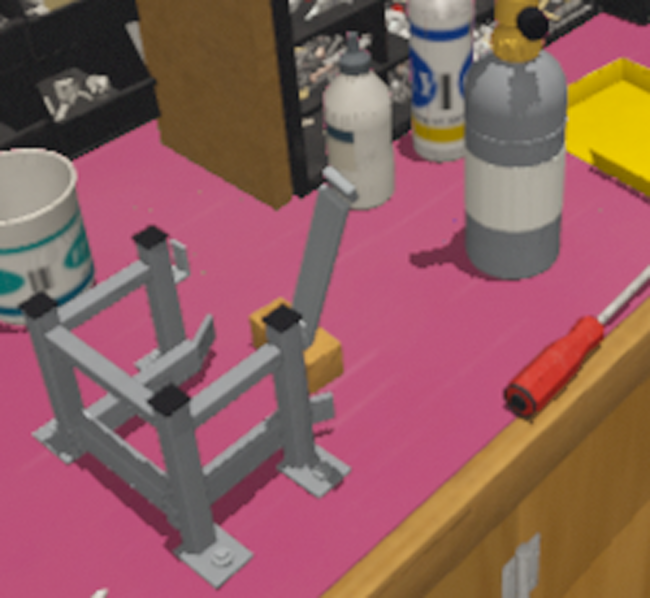

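The crops show the post caps in top crop at (44,82), (203,80), (48,310), (207,303). The torch circle is at (680,240), and the offcut corners are (320,122), (373,124), (368,242), (313,239). In the scene crop the caps are at (150,237), (39,305), (168,400), (283,318).

```bash
cat > m.py <<'E'
from h import *
from scipy.optimize import least_squares
tc=lambda u,v:np.array([155+u/3.4,205+v/3.4]); sc=lambda u,v:np.array([150+u/2.6,170+v/2.6])
L=np.array([[47,-62,127],[-38,-62,127],[47,62,127],[-38,62,127]])/1e3  # back-far, front-far, back-near, front-near
T=[tc(44,82),tc(203,80),tc(48,310),tc(207,303)]; S=[sc(39,305),sc(150,237),sc(168,400),sc(283,318)]
def w(p,L=L):
    c,s=np.cos(p[2]),np.sin(p[2]); return np.c_[L[:,:2]@np.array([[c,s],[-s,c]])+p[:2],L[:,2]]
for n,O in(("top",T),("scene",S)):
    q=least_squares(lambda p:(proj(n,w(p))-O).ravel(),[.5,.4,1.57]); print(n,q.x,np.abs(q.fun).max())
r=least_squares(lambda p:np.r_[(proj("top",w(p))-T).ravel(),(proj("scene",w(p))-S).ravel()],[.5,.4,1.57])
print("keeper",r.x,np.round(r.fun,1))
print("torch top",unp("top",tc(680,240),.15))
t=unp("scene",sc(512,275),0); o=cal("scene"); cp=-o[1].T@o[0]["tvec"].ravel(); d=(t-cp)[:2]; d/=np.linalg.norm(d); print("torch scene",t[:2]+.038*d)
print("offcut",[unp("top",tc(*a),.03).round(4) for a in((320,122),(373,124),(368,242),(313,239))])
print("tray",[unp("top",a,.023).round(4) for a in((421,227),(493,231),(487,330),(414,326))])
print("burner tip",unp("top",tc(600,182),.30))
print("can",unp("top",(400,192),.2),"glue",unp("top",(344,193),.15))
print("bar tip top",[unp("top",tc(190,400),z)[:2].round(3) for z in(.23,.243)])
np.save('keeper.npy',r.x)
E
python3 m.py
```

```text
top [0.50413835 0.41736517 1.58996872] 0.7301302784296979
scene [0.50435993 0.42051782 1.59354234] 0.3477773994646043
keeper [0.50453782 0.41913331 1.59137202] [-0.3 -0.  -1.6 -1.  -0.4 -0.2 -1.4  0.4  0.4 -0.7  0.9 -0.6  0.9 -0.5
  0.3 -0.3]
torch top [0.47503997 0.12147899 0.15      ]
torch scene [0.48004443 0.11364811]
offcut [array([0.5491, 0.3295, 0.03  ]), array([0.5475, 0.298 , 0.03  ]), array([0.4775, 0.3013, 0.03  ]), array([0.4796, 0.3339, 0.03  ])]
tray [array([ 0.5734, -0.018 ,  0.023 ]), array([ 0.5634, -0.1622,  0.023 ]), array([ 0.3654, -0.1447,  0.023 ]), array([3.747e-01, 1.000e-04, 2.300e-02])]
burner tip [0.49967797 0.16305968 0.3       ]
can [0.61722366 0.04399055 0.2       ] glue [0.6247918  0.13924033 0.15      ]
bar tip top [array([0.399, 0.365]), array([0.399, 0.362])]
```

```bash
cat >> h.py <<'E'
from scipy.spatial.transform import Rotation as Ro
def ori(z,y): # quaternion wxyz with tool z and tool y directions
    z=np.array(z,float); z/=np.linalg.norm(z); y=np.array(y,float); y-=z*(z@y); y/=np.linalg.norm(y)
    return np.roll(Ro.from_matrix(np.c_[np.cross(y,z),y,z]).as_quat(),1)
KX,KY,KA=.5043,.418,1.591
def kw(x,y,z=0): c,s=np.cos(KA),np.sin(KA); return np.array([KX+c*x-s*y,KY+s*x+c*y,z])
def tilt(a,psi,s=1,vert=False): # pointing along heading psi, a below horizontal
    z=[np.cos(a)*np.cos(psi),np.cos(a)*np.sin(psi),-np.sin(a)]
    return ori(z,[0,0,s] if vert else [-s*np.sin(psi),s*np.cos(psi),0])
def show(name,p,o):
    q=robot.solve_ik(p,o); print(name,None if q is None else np.round(q,2)); return q
E
python3 - <<'E'
from h import *
for s in(1,-1):
    print(s)
    show("off",[.5134,.3157,.022],ori([0,0,-1],[s*.054,s,0])); show("offhi",[.5134,.3157,.4],ori([0,0,-1],[s*.054,s,0]))
    for y in ([.088*0+1,-.088,0],[.088,1,0]): show("tray",[.469,-.081,.025],ori([0,0,-1],np.array(y)*s)),show("trayhi",[.469,-.081,.4],ori([0,0,-1],np.array(y)*s))
    for a in(.5,.7,.9):
        for v in(0,1):
            for P in([.47,.06,.04],kw(-.05,0,.04)): show(f"push a{a} v{v}",P,tilt(a,1.5,s,v))
    for a in(.3,.7):
        for v in(0,1): show(f"bar a{a} v{v}",[.38,.362,.21],tilt(a,0,s,v)); show(f"bar2",[.48,.362,.21],tilt(a,0,s,v))
E
```

```text
1
off [ 0.44  0.49  1.72 -0.    0.94 -1.08]
offhi [ 0.44  0.28  1.07 -0.    1.79 -1.08]
tray [-0.32  0.33  1.99 -0.    0.82 -0.23]
trayhi [-0.32  0.07  1.33 -0.    1.74 -0.23]
tray [-0.32  0.33  1.99 -0.    0.82 -1.8 ]
trayhi [-0.32  0.07  1.33 -0.    1.74 -1.8 ]
push a0.5 v0 [-0.67  0.68  2.03  0.84  1.34  1.93]
push a0.5 v0 [-0.06  0.66  2.12  1.39  1.1   1.98]
push a0.5 v1 None
push a0.5 v1 None
push a0.7 v0 [-0.6   0.55  2.04  0.78  1.21  2.07]
push a0.7 v0 [0.03 0.55 2.07 1.24 0.94 2.25]
push a0.7 v1 [-0.6   0.55  2.04  0.78  1.21 -2.64]
push a0.7 v1 [ 0.03  0.55  2.07  1.24  0.94 -2.47]
push a0.9 v0 [-0.51  0.45  2.04  0.69  1.09  2.24]
push a0.9 v0 [0.13 0.47 1.99 1.   0.81 2.59]
push a0.9 v1 [-0.51  0.45  2.04  0.69  1.09 -2.47]
push a0.9 v1 [ 0.13  0.47  1.99  1.    0.81 -2.13]
bar a0.3 v0 None
bar2 None
bar a0.3 v1 None
bar2 None
bar a0.7 v0 [ 1.13  0.12  2.12 -1.16  0.85  0.36]
bar2 None
bar a0.7 v1 [ 1.13  0.12  2.12 -1.16  0.85  1.93]
bar2 None
-1
off [ 0.44  0.49  1.72 -0.    0.94  2.06]
offhi [ 0.44  0.28  1.07 -0.    1.79  2.06]
tray None
trayhi None
tray [-0.32  0.33  1.99 -0.    0.82  1.34]
trayhi [-0.32  0.07  1.33 -0.    1.74  1.34]
push a0.5 v0 [-0.67  0.68  2.03  0.84  1.34 -1.21]
push a0.5 v0 [-0.06  0.66  2.12  1.39  1.1  -1.16]
push a0.5 v1 [-0.67  0.68  2.03  0.84  1.34  0.36]
push a0.5 v1 [-0.06  0.66  2.12  1.39  1.1   0.41]
push a0.7 v0 [-0.6   0.55  2.04  0.78  1.21 -1.07]
push a0.7 v0 [ 0.03  0.55  2.07  1.24  0.94 -0.9 ]
push a0.7 v1 [-0.6   0.55  2.04  0.78  1.21  0.5 ]
push a0.7 v1 [0.03 0.55 2.07 1.24 0.94 0.67]
push a0.9 v0 [-0.51  0.45  2.04  0.69  1.09 -0.9 ]
push a0.9 v0 [ 0.13  0.47  1.99  1.    0.81 -0.56]
push a0.9 v1 [-0.51  0.45  2.04  0.69  1.09  0.67]
push a0.9 v1 [0.13 0.47 1.99 1.   0.81 1.01]
bar a0.3 v0 None
bar2 None
bar a0.3 v1 None
bar2 None
bar a0.7 v0 None
bar2 None
bar a0.7 v1 [ 1.13  0.12  2.12 -1.16  0.85 -1.21]
bar2 None
```

Run:
```python
from h import *
o=ori([0,0,-1],[.054,1,0]); t=ori([0,0,-1],[1,-.088,0]); P=np.array
robot.move_l([.222,-.53,.40],v=.4)
robot.move_pose([.5134,.3157,.40],o)
robot.move_l([.5134,.3157,.10],v=.35); robot.move_l([.5134,.3157,.022],v=.12,guard=15)
claw.close_gripper(); print(sensors.current_grip_width(),sensors.current_grasp_force(),sensors.current_clock())
robot.move_l([.5134,.3157,.40],v=.3); print(sensors.current_grip_width())
robot.move_pose([.469,-.081,.40],t)
robot.move_l([.469,-.081,.08],v=.35); print(robot.move_l([.469,-.081,.026],v=.08,guard=6),sensors.current_position())
claw.open_gripper(); robot.move_l([.469,-.081,.40],v=.35)
claw.close_gripper()
print(sensors.current_clock())
snap("top","t1",(150,200,500,345),2.2)
```

```text
-0.0006851911008018277 0.0 6.4083
-0.0014837880392452694
False [ 0.46949692 -0.08119364  0.02642361]
13.9583
```

View pics/t1.png

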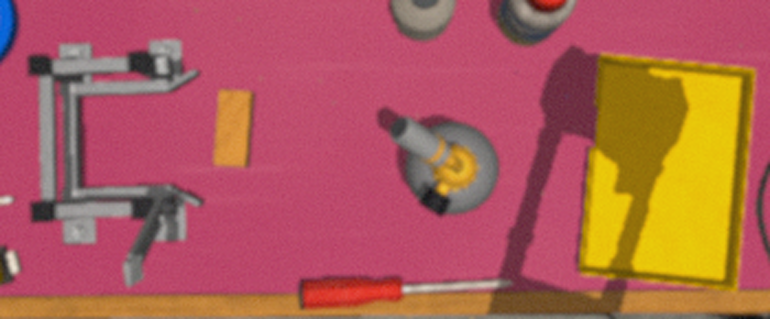

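The offcut has not moved: it's still at crop (233,128), and the grip closed empty. I need the reason before I retry.

Run:
```python
from h import *
print(sensors.current_position(),sensors.current_qpos(),sensors.current_wrist_force(),sensors.current_grip_width())
print(proj("top",[sensors.current_position(),[.5134,.3157,.03],[.469,-.081,.02]]), proj("scene",[[.5134,.3157,.03]]))
snap("scene","s1")
```

```text
[ 0.46899965 -0.08097041  0.40004581] [-3.17302909e-01  7.23423118e-02  1.33344029e+00  5.28851638e-06
  1.73571698e+00 -2.29598297e-01] [-0.95820201 -0.91626676  0.19491548] 0.0029927245455367703
[[511.84590544 275.8427109 ]
 [256.02033143 258.43650604]
 [453.28715438 278.37639635]] [[264.53162242 296.57814672]]
```

View pics/s1.png

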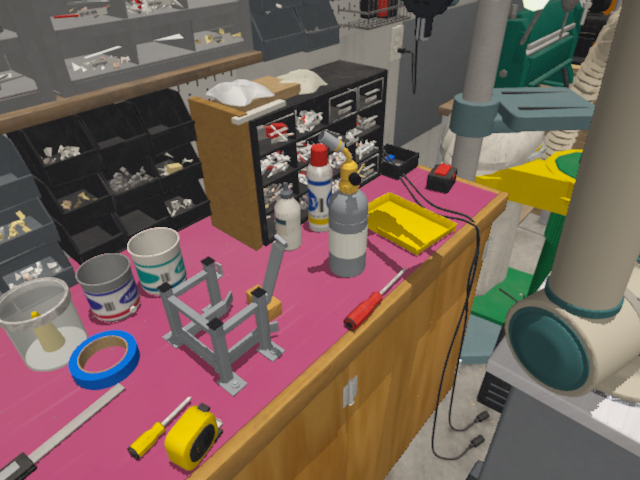

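The scene view shows the offcut still at (264,300) and nothing disturbed. Most likely the guard tripped early on the descent, so I'll retry with a check on the height reached before closing.

Run:
```python
from h import *
o=ori([0,0,-1],[.054,1,0]); t=ori([0,0,-1],[1,-.088,0])
claw.open_gripper()
robot.move_pose([.5134,.3157,.40],o)
robot.move_l([.5134,.3157,.06],v=.35); print(sensors.current_wrist_force())
robot.move_l([.5134,.3157,.022],v=.1); p=sensors.current_position(); print(p,sensors.current_wrist_force())
if p[2]<.027:
    claw.close_gripper(); print(sensors.current_grip_width(),sensors.current_grasp_force(),sensors.current_clock())
    robot.move_l([.5134,.3157,.06],v=.1); print(sensors.current_grip_width(),sensors.current_grasp_force(),sensors.current_clock())
```

```text
[ 0.28672342 -0.45561388  0.04465456]
[0.5139014  0.31596757 0.02267389] [-0.18104794  0.95755852 -0.07956162]
-0.0011030131583668569 0.0 18.75
-0.003370545620482212 0.0 19.2833
```

Run:
```python
from h import *
print(sensors.current_position(),proj("scene",[sensors.current_position(),[.5134,.3157,.03]]),proj("top",[sensors.current_position()]),Ro.from_quat(np.roll(sensors.current_orientation(),-1)).as_matrix().round(2))
snap("scene","s2",(130,130,430,355),2.6)
```

```text
[0.51329906 0.31566783 0.0600708 ] [[263.08586627 284.24754219]
 [264.53162242 296.57814672]] [[253.99479955 257.82014766]] [[-1.    0.05  0.  ]
 [ 0.05  1.    0.  ]
 [-0.    0.   -1.  ]]
```

View pics/s2.png

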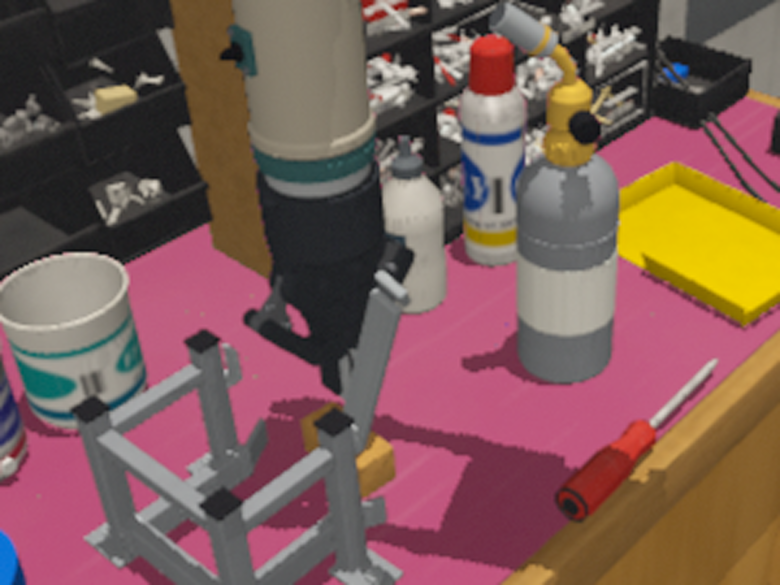

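The shut fingertips show at crop (340,385), i.e. pixel (261,278). That's about 15 px higher than a tip 14 mm ahead of the TCP should appear, so the real tips stand well short of the stated place. I'll measure it by touching the offcut's top (z = 30 mm) with the closed fingers.

Run:
```python
from h import *
robot.move_l([.5134,.3157,.035],v=.1); f0=sensors.current_wrist_force()
h=robot.move_l([.5134,.3157,.004],v=.03,guard=3); p=sensors.current_position(); print(h,p,sensors.current_wrist_force()-f0,sensors.current_clock())
robot.move_l([.5134,.3157,.06],v=.2)
```

```text
True [0.51352477 0.31578674 0.02015803] [-1.81217404 -0.62662291  5.08274376] 20.3417
```

Contact came at a reported TCP height of 0.020, so the shut tips are about 10 mm behind the reported TCP. That is 24 mm short of the stated tool length. I'll correct for it and grasp.

Run:
```python
from h import *
t=ori([0,0,-1],[1,-.088,0])
claw.open_gripper()
robot.move_l([.5134,.3157,-.005],v=.12); print(sensors.current_position(),sensors.current_wrist_force())
claw.close_gripper(); w=sensors.current_grip_width(); print(w,sensors.current_grasp_force(),sensors.current_clock())
if w>.2:
    robot.move_l([.5134,.3157,.38],v=.35); print(sensors.current_grip_width(),sensors.current_grasp_force())
    robot.move_pose([.469,-.081,.38],t)
    robot.move_l([.469,-.081,.05],v=.35); print(robot.move_l([.469,-.081,-.0025],v=.06),sensors.current_position(),sensors.current_wrist_force(),sensors.current_grip_width())
    claw.open_gripper(); robot.move_l([.469,-.081,.15],v=.35)
    print(sensors.current_clock())
    snap("top","t2");
```

```text
[ 0.51390253  0.31592432 -0.00464567] [ 0.54215053 -0.12137416  0.13367384]
0.3401166154613206 61.21680736541748 22.7167
0.33608888364490264 60.56760549545288
False [ 0.46817578 -0.08077496 -0.00235944] [-2.06554746 -0.04723595  6.09140883] 0.33649297819690566
28.7417
```

Grasped and released in the tray, with 0.336 opening and 60 N on the way. Next is the push along the bench to a point before the mouth, with the tool tilted and the fingers shut.

Run:
```python
from h import *
im=cv2.cvtColor(cv2.imread('pics/top_raw_t2.png'),cv2.COLOR_BGR2HSV)
m=cv2.inRange(im,(8,120,120),(19,255,255))[220:340,405:500]; ys,xs=np.nonzero(m); print("orange",len(xs),np.median(xs)+405 if len(xs) else 0,np.median(ys)+220 if len(xs) else 0)
claw.close_gripper()
T=np.array([.4765,.12]); W=kw(-.135,0)[:2]; d=W-T; psi=np.arctan2(d[1],d[0]); u=d/np.linalg.norm(d); print(W,psi)
o=tilt(.8,psi,-1); z=.019
robot.move_pose([*(T-.115*u),.12],o); print("a",sensors.current_clock())
robot.move_l([*(T-.11*u),z],v=.15)
robot.move_l([*(T-.06*u),z],v=.1); f0=sensors.current_wrist_force()
g=robot.move_l([*(T-.005*u),z],v=.035,guard=2); p=sensors.current_position(); print(g,p,(p[:2]-T)@u,sensors.current_wrist_force()-f0)
robot.move_l([*(W-.040*u),z],v=.06); print(sensors.current_wrist_force()-f0,sensors.current_position(),sensors.current_clock())
snap("top","t3",(150,190,500,345),2.2)
```

```text
orange 1002 453.5 286.0
[0.50702731 0.28302755] 1.3856875192394973
a 30.25
True [0.46958083 0.08464206 0.01866033] -0.03602738613184744 [-0.29894281  0.27058874 -0.4952622 ]
[-0.86896158 -4.07786479 -1.62937352] [0.49956351 0.24369128 0.01895111] 35.4083
```

View pics/t3.png

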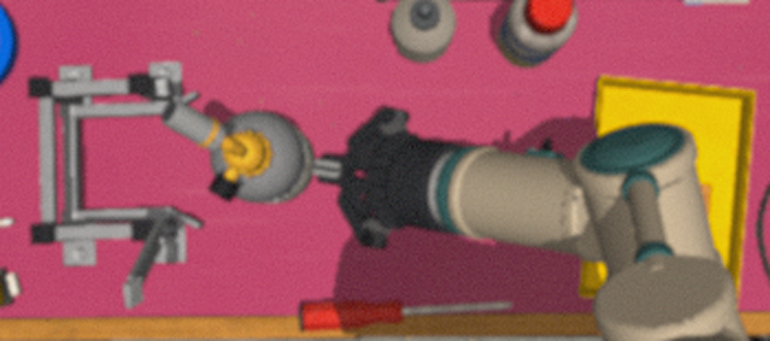

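The torch stands upright at about crop (263,156), i.e. pixel (269.5,261), just before the mouth. The fingers are straight behind it at (325,168), and the posts are at (40,87), (150,87), (40,233), (160,230). Orange pixels at (453,286) put the offcut in the tray. Now I re-aim along the keeper's axis and push home.

Run:
```python
from h import *
g=cv2.cvtColor(cv2.imread('pics/top_raw_t3.png'),cv2.COLOR_BGR2GRAY)[225:300,230:310]
c=cv2.HoughCircles(cv2.resize(g,None,fx=4,fy=4,interpolation=cv2.INTER_CUBIC),cv2.HOUGH_GRADIENT,1.5,20,param1=80,param2=15,minRadius=76,maxRadius=94)
if c is not None: print("hough",[(unp("top",(230+a/4,225+b/4),.15)[:2].round(4),r/4) for a,b,r in c[0][:3]])
E1=unp("top",(269.5,260.9),.15)[:2]; p=sensors.current_position()
E2=p[:2]+.037*np.array([np.cos(1.3857),np.sin(1.3857)]); print("read",E1,"contact",E2)
T=np.array([(E1[0]+E2[0])/2,E2[1]]); H=kw(.002,0)[:2]; d=H-T; psi=np.arctan2(d[1],d[0]); u=d/np.linalg.norm(d); print(T,H,psi,KA)
assert np.hypot(*(E1-E2))<.012 and abs(psi-KA)<.12
o=tilt(.8,psi,-1); z=.019
robot.move_l([*(p[:2]-.03*np.array([.184,.983])),z],v=.1)
robot.move_l([*(T-.06*u),z],o,v=.08)
robot.move_l([*(T-.034*u),z],v=.05); f0=sensors.current_wrist_force()
s=robot.move_l([*(H-.050*u),z],v=.05,guard=18); p=sensors.current_position(); print(s,(H-p[:2])@u,sensors.current_wrist_force()-f0,sensors.current_clock())
if not s:
    s=robot.move_l([*(H-.027*u),z],v=.02,guard=9); p=sensors.current_position(); print(s,(H-p[:2])@u,sensors.current_wrist_force()-f0,sensors.current_clock())
np.save('u.npy',u)
snap("top","t4",(150,190,350,345),3.8)
```

```text
read [0.50323531 0.27527751] contact [0.50639405 0.2800634 ]
[0.50481468 0.2800634 ] [0.5042596  0.41999959] 1.5747630152818046 1.591
False 0.050959650157957496 [-0.36702039 -5.46318065  1.69918595] 39.5417
True 0.03492776973098965 [-0.65624293 -1.97256082  1.97816212] 40.3667
```

View pics/t4.png

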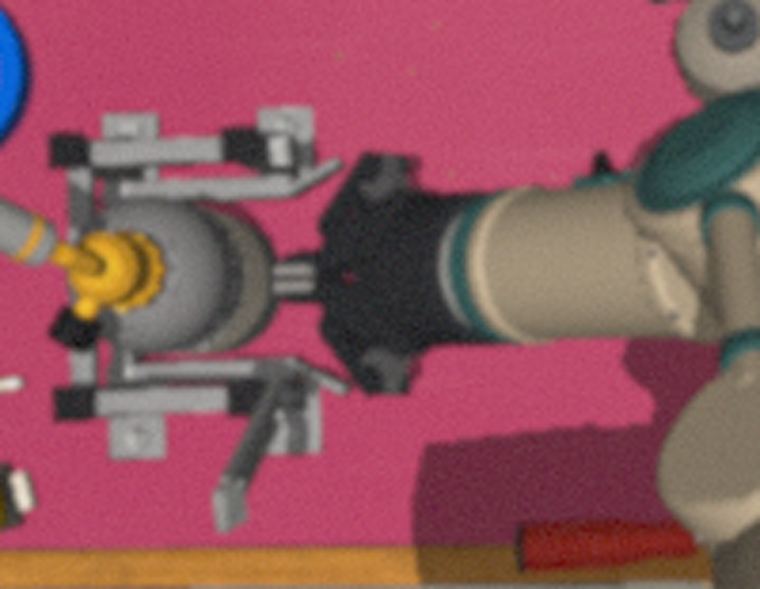

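The torch sits in the bay: cylinder about (175,275), head (130,265), with the fingers touching its rear at (285,275). I'll check uprightness numerically by projecting the head and rim of an upright torch at home.

Run:
```python
from h import *
H=kw(.002,0)[:2]
def pc(P): return ((proj("top",P)-[150,190])*3.8).round(0)
print("axis z0,.15,.24",pc([[*H,z] for z in(0,.15,.24)]).tolist())
print("rim .15 rear/front/±x",pc([[H[0],H[1]-.038,.15],[H[0],H[1]+.038,.15],[H[0]-.038,H[1],.15],[H[0]+.038,H[1],.15]]).tolist())
print("base rear",pc([[H[0],H[1]-.038,0],[H[0],H[1]-.038,.05]]).tolist())
print("caps",pc([kw(x,y,.127) for x in(47,-38) for y in() ] or [kw(x/1e3,y/1e3,.127) for x in(47,-38) for y in(-62,62)]).tolist())
print(sensors.current_wrist_force(),sensors.current_position())
# bar IK
pv=kw(-.050,.062,.104); print("pivot",pv)
for a in(.8,1.0,1.2,1.57):
  for ps in(.3,.6,.9):
    for s in(1,-1):
      qs=[robot.solve_ik([x,pv[1]-.004,.21],tilt(a,ps,s)) for x in(.35,.48)]
      if all(q is not None for q in qs): print(a,ps,s,[q.round(2).tolist() for q in qs])
```

```text
axis z0,.15,.24 [[220.0, 281.0], [151.0, 271.0], [100.0, 263.0]]
rim .15 rear/front/±x [[231.0, 270.0], [72.0, 272.0], [151.0, 351.0], [151.0, 191.0]]
base rear [[289.0, 281.0], [271.0, 277.0]]
caps [[69.0, 149.0], [73.0, 403.0], [242.0, 143.0], [247.0, 398.0]]
[-0.22535762 -4.05631918  1.9938295 ] [0.50558257 0.38508494 0.01841076]
pivot [0.44332277 0.36675766 0.104     ]
0.8 0.3 1 [[1.0, -0.03, 2.2, -1.0, 0.56, -0.11], [0.7, 0.07, 2.09, -0.86, 0.37, -0.45]]
0.8 0.6 1 [[0.74, -0.12, 2.27, -0.41, 0.24, -1.07], [0.48, 0.03, 2.14, 0.4, 0.22, -2.05]]
0.8 0.6 -1 [[0.74, -0.12, 2.27, -0.41, 0.24, 2.07], [0.48, 0.03, 2.14, 0.4, 0.22, 1.1]]
0.8 0.9 -1 [[0.41, -0.13, 2.29, 0.9, 0.43, 0.36], [0.27, 0.05, 2.11, 0.98, 0.52, 0.17]]
1.0 0.3 1 [[0.89, -0.03, 2.06, -0.5, 0.68, -0.66], [0.65, 0.09, 1.93, -0.33, 0.6, -1.0]]
1.0 0.3 -1 [[0.89, -0.03, 2.06, -0.5, 0.68, 2.48], [0.65, 0.09, 1.93, -0.33, 0.6, 2.14]]
1.0 0.6 1 [[0.71, -0.08, 2.11, -0.11, 0.55, -1.38], [0.5, 0.07, 1.96, 0.11, 0.55, -1.75]]
1.0 0.6 -1 [[0.71, -0.08, 2.11, -0.11, 0.55, 1.76], [0.5, 0.07, 1.96, 0.11, 0.55, 1.39]]
1.0 0.9 1 [[0
[... 523 characters left out ...]
]
1.2 0.9 1 [[0.58, -0.01, 1.95, 0.15, 0.86, -1.97], [0.43, 0.15, 1.77, 0.21, 0.9, -2.15]]
1.2 0.9 -1 [[0.58, -0.01, 1.95, 0.15, 0.86, 1.17], [0.43, 0.15, 1.77, 0.21, 0.9, 0.99]]
1.57 0.3 1 [[0.67, 0.18, 1.67, -0.0, 1.3, -1.21], [0.53, 0.32, 1.47, -0.0, 1.35, -1.34]]
1.57 0.3 -1 [[0.67, 0.18, 1.67, -0.0, 1.3, 1.94], [0.53, 0.32, 1.47, -0.0, 1.35, 1.8]]
1.57 0.6 1 [[0.67, 0.18, 1.67, -0.0, 1.3, -1.51], [0.53, 0.32, 1.47, 0.0, 1.35, -1.64]]
1.57 0.6 -1 [[0.67, 0.18, 1.67, -0.0, 1.3, 1.64], [0.53, 0.32, 1.47, 0.0, 1.35, 1.5]]
1.57 0.9 1 [[0.67, 0.18, 1.67, 0.0, 1.3, -1.81], [0.53, 0.32, 1.47, 0.0, 1.35, -1.94]]
1.57 0.9 -1 [[0.67, 0.18, 1.67, 0.0, 1.3, 1.34], [0.53, 0.32, 1.47, 0.0, 1.35, 1.2]]
```

The projections agree with an upright torch at home. The caps match within about 3 px, and the rim rear at 231 is where it appears. I'll firm it against the stop, back off, then tip the bar over.

Run:
```python
from h import *
H=kw(.002,0)[:2]; u=np.load('u.npy'); p=sensors.current_position(); z=p[2]
s=robot.move_l([*(H-.027*u),.019],v=.02,guard=14); p=sensors.current_position(); print(s,(H-p[:2])@u,sensors.current_wrist_force())
robot.move_l([*(H-.14*u),.019],v=.15)
o=tilt(1.0,.3,1)
robot.move_l([*(H-.14*u),.28],v=.35)
robot.move_pose([.34,.30,.28],o)
robot.move_l([.355,.360,.185],v=.2); print(sensors.current_clock())
robot.move_l([.455,.360,.185],v=.1); print(sensors.current_wrist_force(),sensors.current_clock())
robot.move_l([.36,.345,.22],v=.25); robot.move_l([.33,.15,.32],v=.35)
print(sensors.current_clock())
snap("scene","s5",(130,100,480,355),2.2); snap("top","t5")
```

```text
True 0.03501273696969523 [-0.95339223 -2.18823808  2.54493603]
44.1417
[ 0.18913528 -0.05183501  1.16730425] 45.2917
47.1833
```

View pics/s5.png

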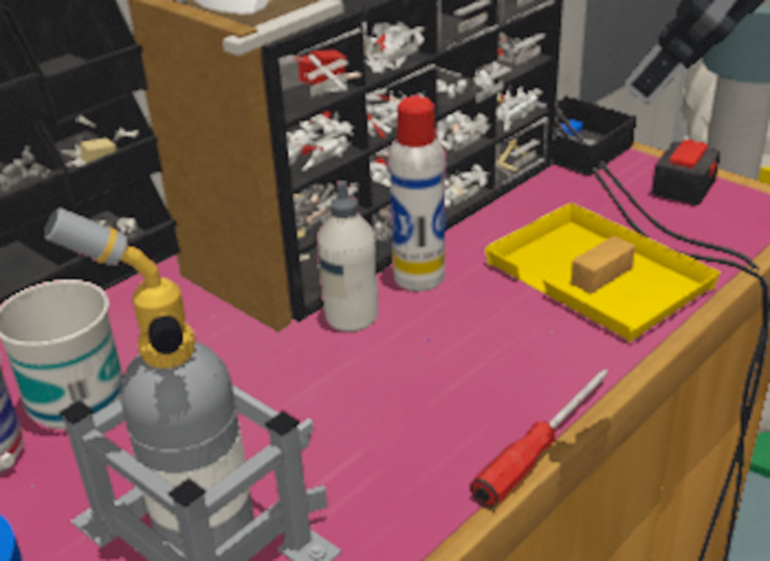

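The scene view shows the torch upright in the keeper at (180,430), the offcut flat in the tray at (603,262), and the can and bottle standing untouched at (417,200) and (347,265). The bar no longer stands up. I've used all ten views, so I'll confirm by code that it lies level, by comparing the top pictures before and after along the shut line.

Run:
```python
from h import *
a=cv2.imread('pics/top_raw_t0.png'); b=cv2.imread('pics/top_raw_t5.png')
for y in range(50,-76,-12):
    q=proj("top",[kw(-.050,y/1e3,.112)])[0]; u,v=q.round().astype(int)
    r=lambda im: [int(im[v,k,2])-int(im[v,k,1]) for k in range(u-4,u+6)]
    print(y,(u,v),r(a),r(b))
H=kw(.002,0); print(unp("top",(0,0),0)*0 is None)
sa=cv2.imread('pics/scene_raw_s2.png'); sb=cv2.imread('pics/scene_raw_s5.png')
p=proj("scene",[kw(-.05,-.062,.104),kw(-.05,.062,.104)]); print(p)
print(sensors.current_clock(),sensors.current_wrist_force())
```

```text
50 (np.int64(223), np.int64(288)) [-2, 2, 3, -1, 0, 4, 2, 1, 3, 6] [2, 1, 4, 2, 3, -3, -2, 0, 0, 4]
38 (np.int64(223), np.int64(281)) [115, 114, 114, 112, 112, 118, 111, 116, 112, 115] [96, 50, 11, 1, -2, 22, 77, 110, 105, 89]
26 (np.int64(223), np.int64(275)) [114, 116, 112, 109, 118, 111, 112, 112, 108, 108] [1, 2, 1, 2, -2, 31, 89, 112, 105, 91]
14 (np.int64(223), np.int64(269)) [114, 107, 114, 110, 109, 116, 113, 111, 116, 111] [5, 2, 1, -1, 0, 36, 91, 112, 110, 88]
2 (np.int64(222), np.int64(262)) [111, 115, 111, 114, 112, 113, 112, 111, 112, 112] [4, 6, 3, 1, 1, -2, 42, 90, 102, 84]
-10 (np.int64(222), np.int64(256)) [113, 114, 115, 113, 110, 110, 112, 114, 111, 111] [4, 4, 1, -1, -2, 7, 52, 95, 106, 87]
-22 (np.int64(222), np.int64(249)) [112, 112, 110, 114, 111, 115, 109, 113, 113, 113] [49, 35, 13, 4, -3, 16, 67, 100, 107, 83]
-34 (np.int64(222), np.int64(243)) [90, 95, 98, 97, 100, 101, 105, 103, 113, 111] [71, 36, 12, 2, 2, 14, 63, 98, 99, 83]
-46 (np.int64(222), np.int64(237)) [3, 2, 5, 3, -1, 4, -1, 2, 3, 0] [6, 0, 3, 2, 0, -1, 3, 0, 6, 1]
-58 (np.int64(222), np.int64(230)) [3, 4, 1, -1, 0, 3, -2, 3, 0, 1] [-3, 1, -1, 2, 1, 1, 2, 2, 2, 2]
-70 (np.int64(222), np.int64(224)) [4, 4, 0, 2, 3, 2, -2, 1, 3, 0] [5, 2, 2, 3, -1, 2, -1, -1, 2, 4]
False
[[216.9129762  267.40607557]
 [266.6620641  298.54209175]]
47.2833 [-0.38657234 -0.53366683 -0.13064059]
```

A grey bar now runs across the whole mouth at the predicted level line, where the bench was bare before. The bar is shut, so I'm handing in.

```bash
python3 -c "
from h import *
print(robot.hand_in())"
```

```text
the job is handed in; nothing more can be done
None
```

I handed in the job at about 47 s of the 72 s allowed: the offcut is in the tray, the torch is upright and fully home in the keeper, the drop bar is shut across it, and the can and bottle were left where they stand.

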